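# Lay straightedges along the taped edges of the boards

## Robot

A 6-joint arm with a two-finger parallel gripper is mounted at the origin on the work surface. World frame = base frame: x ahead of the robot, y to its left, z up, the work surface at z = 0. Lengths are in m, angles in rad, forces in N, time in s.
With the tool pointing down it reaches from about 0.275 to 0.875 m from the base axis. Payload 12.5 kg.
Tool frame: the origin (TCP) lies between the finger pads; the fingertips stand 22 mm ahead of it and the grasp point (between the pads) lies 3 mm ahead of it; z points along the fingers, y is the direction in which the jaws open and shut (so a half turn about z gives the same grasp; the last joint's range is limited). The gripper opens to 85 mm and grips with 20 to 120 N. Pads are 22 mm wide; open, the fingers measure 114 mm over their backs; the gripper's body (76 mm by 85 mm) begins 54 mm behind the grasp point. The pads swing forward as they close: fully open they stand 13 mm farther back than shut.
Start: joints at [1.148, 0.351, 1.652, -0, 1.139, -0.085], TCP at [0.182, 0.519, 0.253] pointing down, gripper open.
Joint ranges: [-2.75, 2.75], [-0.79, 2.1], [0.01, 2.65], [-1.57, 4.71], [0.07, 3.14], [-2.87, 2.87]. Speed limits (rad/s): [2.22, 2.22, 2.79, 3.14, 3.14, 3.14].

## Interface

Orientations are given as [roll, pitch, yaw] about the fixed x, y, z axes, in that order (R = Rz(yaw) Ry(pitch) Rx(roll)).
In Python, from station import ctrl gives the robot as it stands. Calls block until the motion is done:
- ctrl.move_to(position, orientation): joint-space move of the TCP to a pose.
- ctrl.move_straight(position, rot=None, max_speed=0.15, threshold=None): straight line of the TCP; rot=None keeps the orientation; max_speed is the mean speed in m/s. With threshold (N) it stops when the force on the tool has changed by that much, and returns True; else False.
- ctrl.move_joints(angles): joint-space move.
- ctrl.command_gripper(opening): opening from 0.0 (shut) to 1.0 (fully open); the grip force is fixed at half the most; returns when the fingers have stopped.
- ctrl.wait(seconds).
- ctrl.ik(position, orientation): joint angles nearest the present ones, or None.
- ctrl.sense(): the state.
- ctrl.snapshot(name): name is "scene" or "side" or "wrist"; returns the picture (400x640x3 uint8, red, green, blue); there is no depth.
- ctrl.camera_model(name): a dict with "fx", "fy", "cx", "cy" (pixels), "R" (3x3) and "t" (3): a world point X has camera coordinates R X + t; the wrist camera has in their place "tool_from_camera" (4x4, takes a point from camera to tool coordinates, whose origin is the TCP and whose axes are the flange's). Camera axes: x right, y down, z forward; pixel columns grow to the right and rows downward; lengths in m; the calibration is good to about 2 mm. A picture is of the moment at which its call begins: read the wrist's pose just before it. camera_model takes no time and is no camera call.
A pose or a line that the arm cannot do raises ctrl.MotionError and nothing moves.
- ctrl.sign_off(): hands the job in, once; it reports no verdict.
The state is a dict: "time": time; "qpos": joint angles; "dq": joint speeds; "effort": joint torques, N m; "tool_pos": TCP position; "orientation": TCP orientation; "ft_force": force on the tool from outside, world axes, zero at the start; "wrist_torque": the same for the moment, N m; "finger_gap": opening from 0.0 (shut) to 1.0 (fully open).
Only numpy, scipy, OpenCV 4.12 (cv2) and the standard library are available. Lean on these libraries where they do the work, as an engineer would, in place of code of your own. Each camera call takes 0.05 s, during which the arm holds its last target. There are 200 camera calls.

## Task

Set up every plywood board on the bench for scribing: stand two hold-down weights on each, one near either end on its lengthwise centre line (centred about 30 mm in from the end), and draw a straightedge up out of the slotted rack for each and set it down on the bench flush against the board's blue-taped edge, parallel to it and centred along its length. Standing the straightedge on edge or laying it flat are both fine; keep clear of the hammer, spray can and speaker.

Things in the scene. Friction and masses are not known exactly. Their poses are not given: they have to be found in the camera images.
- board0: plywood board (may be absent), 150 x 110 x 18 mm, 0.35 kg, lying loose on the bench at any yaw; origin at the centre of its underside, x along its 150 mm length, y across, z up. Blue tape runs along its +y long edge (y = +55 mm), on the top and on the edge face; two black drilled holes lie near the other long edge
- board1: plywood board (may be absent), 150 x 110 x 18 mm, 0.35 kg, lying loose on the bench at any yaw; origin at the centre of its underside, x along its 150 mm length, y across, z up. Blue tape runs along its +y long edge (y = +55 mm), on the top and on the edge face; two black drilled holes lie near the other long edge
- board2: plywood board (may be absent), 150 x 110 x 18 mm, 0.35 kg, lying loose on the bench at any yaw; origin at the centre of its underside, x along its 150 mm length, y across, z up. Blue tape runs along its +y long edge (y = +55 mm), on the top and on the edge face; two black drilled holes lie near the other long edge
- bar0: aluminium straightedge, a solid straight bar 160 mm long, 12 mm thick, 50 mm wide, 0.22 kg; origin at its centre, x along its length, y through its thickness, z across its width (up as it stands on edge in the rack, bottom 6 mm over the bench). It stands on its 12 mm narrow side by itself, and may topple if struck
- bar1: aluminium straightedge, a solid straight bar 160 mm long, 12 mm thick, 50 mm wide, 0.22 kg; origin at its centre, x along its length, y through its thickness, z across its width (up as it stands on edge in the rack, bottom 6 mm over the bench). It stands on its 12 mm narrow side by itself, and may topple if struck
- bar2: aluminium straightedge, a solid straight bar 160 mm long, 12 mm thick, 50 mm wide, 0.22 kg; origin at its centre, x along its length, y through its thickness, z across its width (up as it stands on edge in the rack, bottom 6 mm over the bench). It stands on its 12 mm narrow side by itself, and may topple if struck
- weight0: hold-down weight, about 0.6 kg: red round puck 52 mm diameter, 26 mm high, with a round dark steel knob 28 mm in diameter and 30 mm high on top (56 mm high over all); origin at the centre of its underside, z up through the knob
- weight1: hold-down weight, about 0.6 kg: red round puck 52 mm diameter, 26 mm high, with a round dark steel knob 28 mm in diameter and 30 mm high on top (56 mm high over all); origin at the centre of its underside, z up through the knob
- weight2: hold-down weight, about 0.6 kg: red round puck 52 mm diameter, 26 mm high, with a round dark steel knob 28 mm in diameter and 30 mm high on top (56 mm high over all); origin at the centre of its underside, z up through the knob
- weight3: hold-down weight, about 0.6 kg: red round puck 52 mm diameter, 26 mm high, with a round dark steel knob 28 mm in diameter and 30 mm high on top (56 mm high over all); origin at the centre of its underside, z up through the knob
- weight4: hold-down weight, about 0.6 kg: red round puck 52 mm diameter, 26 mm high, with a round dark steel knob 28 mm in diameter and 30 mm high on top (56 mm high over all); origin at the centre of its underside, z up through the knob
- weight5: hold-down weight, about 0.6 kg: red round puck 52 mm diameter, 26 mm high, with a round dark steel knob 28 mm in diameter and 30 mm high on top (56 mm high over all); origin at the centre of its underside, z up through the knob
- rack: orange slotted rack fixed on the bench, 120 mm (x, along the slots) by 200 mm (y), 28 mm high; origin at the centre of its underside. Three slots along x at y = -60, 0, +60 mm, 15 mm wide, open at both ends and above, 22 mm deep with their floor 6 mm over the bench; each holds one straightedge on edge, 28 mm of it showing above the rack, 20 mm past each end
- hammer: bystander: hammer lying on the bench, 280 mm long, yellow handle
- spray: bystander: blue spray can with red cap standing on the bench, 60 mm diameter, 170 mm high
- speaker: bystander: yellow-green portable speaker on the bench, 70 x 180 x 60 mm
Mind the look-alikes: they are no part of the job. What is shaped like the bar1 but orange is not meant.

How it is judged:
At the end, for the whole second after the job is handed in: Each board present lies flat, with weights upright on it within 20 mm of x = -45 and of x = +45 mm (y within 22), and a straightedge on the bench along its taped edge: gap under 2.5 mm, parallel within 0.03 rad, centred within 20 mm, on edge or flat (((angle between the x axis of bar0 and the x axis of board0, either way round below 0.03 rad and x of bar0 in the frame of board0 between -0.02 and 0.02 m and z of bar0 in the frame of board0 below 0.032 m and ((angle between the z axis of bar0 and the z axis of board0, either way round below 0.08 rad and y of bar0 in the frame of board0 between 0.0595 and 0.0635 m) or (angle between the y axis of bar0 and the z axis of board0, either way round below 0.08 rad and y of bar0 in the frame of board0 between 0.0785 and 0.0825 m))) or (angle between the x axis of bar1 and the x axis of board0, either way round below 0.03 rad and x of bar1 in the frame of board0 between -0.02 and 0.02 m and z of bar1 in the frame of board0 below 0.032 m and ((angle between the z axis of bar1 and the z axis of board0, either way round below 0.08 rad and y of bar1 in the frame of board0 between 0.0595 and 0.0635 m) or (angle between the y axis of bar1 and the z axis of board0, either way round below 0.08 rad and y of bar1 in the frame of board0 between 0.0785 and 0.0825 m))) or (angle between the x axis of bar2 and the x axis of board0, either way round below 0.03 rad and x of bar2 in the frame of board0 between -0.02 and 0.02 m and z of bar2 in the frame of board0 below 0.032 m and ((angle between the z axis of bar2 and the z axis of board0, either way round below 0.08 rad and y of bar2 in the frame of board0 between 0.0595 and 0.0635 m) or (angle between the y axis of bar2 and the z axis of board0, either way round below 0.08 rad and y of bar2 in the frame of board0 between 0.0785 and 0.0825 m)))) and ((angle between the x axis of bar0 and the x axis of board1, either way round below 0.03 rad and x of bar0 in the frame of board1 between -0.02 and 0.02 m and z of bar0 in the frame of board1 below 0.032 m and ((angle between the z axis of bar0 and the z axis of board1, either way round below 0.08 rad and y of bar0 in the frame of board1 between 0.0595 and 0.0635 m) or (angle between the y axis of bar0 and the z axis of board1, either way round below 0.08 rad and y of bar0 in the frame of board1 between 0.0785 and 0.0825 m))) or (angle between the x axis of bar1 and the x axis of board1, either way round below 0.03 rad and x of bar1 in the frame of board1 between -0.02 and 0.02 m and z of bar1 in the frame of board1 below 0.032 m and ((angle between the z axis of bar1 and the z axis of board1, either way round below 0.08 rad and y of bar1 in the frame of board1 between 0.0595 and 0.0635 m) or (angle between the y axis of bar1 and the z axis of board1, either way round below 0.08 rad and y of bar1 in the frame of board1 between 0.0785 and 0.0825 m))) or (angle between the x axis of bar2 and the x axis of board1, either way round below 0.03 rad and x of bar2 in the frame of board1 between -0.02 and 0.02 m and z of bar2 in the frame of board1 below 0.032 m and ((angle between the z axis of bar2 and the z axis of board1, either way round below 0.08 rad and y of bar2 in the frame of board1 between 0.0595 and 0.0635 m) or (angle between the y axis of bar2 and the z axis of board1, either way round below 0.08 rad and y of bar2 in the frame of board1 between 0.0785 and 0.0825 m)))) and ((angle between the x axis of bar0 and the x axis of board2, either way round below 0.03 rad and x of bar0 in the frame of board2 between -0.02 and 0.02 m and z of bar0 in the frame of board2 below 0.032 m and ((angle between the z axis of bar0 and the z axis of board2, either way round below 0.08 rad and y of bar0 in the frame of board2 between 0.0595 and 0.0635 m) or (angle between the y axis of bar0 and the z axis of board2, either way round below 0.08 rad and y of bar0 in the frame of board2 between 0.0785 and 0.0825 m))) or (angle between the x axis of bar1 and the x axis of board2, either way round below 0.03 rad and x of bar1 in the frame of board2 between -0.02 and 0.02 m and z of bar1 in the frame of board2 below 0.032 m and ((angle between the z axis of bar1 and the z axis of board2, either way round below 0.08 rad and y of bar1 in the frame of board2 between 0.0595 and 0.0635 m) or (angle between the y axis of bar1 and the z axis of board2, either way round below 0.08 rad and y of bar1 in the frame of board2 between 0.0785 and 0.0825 m))) or (angle between the x axis of bar2 and the x axis of board2, either way round below 0.03 rad and x of bar2 in the frame of board2 between -0.02 and 0.02 m and z of bar2 in the frame of board2 below 0.032 m and ((angle between the z axis of bar2 and the z axis of board2, either way round below 0.08 rad and y of bar2 in the frame of board2 between 0.0595 and 0.0635 m) or (angle between the y axis of bar2 and the z axis of board2, either way round below 0.08 rad and y of bar2 in the frame of board2 between 0.0785 and 0.0825 m)))) and ((x of weight0 in the frame of board0 between -0.065 and -0.025 m and y of weight0 in the frame of board0 between -0.022 and 0.022 m and z of weight0 in the frame of board0 between 0.015 and 0.021 m and angle between weight0's own z axis and vertical below 0.1 rad) or (x of weight1 in the frame of board0 between -0.065 and -0.025 m and y of weight1 in the frame of board0 between -0.022 and 0.022 m and z of weight1 in the frame of board0 between 0.015 and 0.021 m and angle between weight1's own z axis and vertical below 0.1 rad) or (x of weight2 in the frame of board0 between -0.065 and -0.025 m and y of weight2 in the frame of board0 between -0.022 and 0.022 m and z of weight2 in the frame of board0 between 0.015 and 0.021 m and angle between weight2's own z axis and vertical below 0.1 rad) or (x of weight3 in the frame of board0 between -0.065 and -0.025 m and y of weight3 in the frame of board0 between -0.022 and 0.022 m and z of weight3 in the frame of board0 between 0.015 and 0.021 m and angle between weight3's own z axis and vertical below 0.1 rad) or (x of weight4 in the frame of board0 between -0.065 and -0.025 m and y of weight4 in the frame of board0 between -0.022 and 0.022 m and z of weight4 in the frame of board0 between 0.015 and 0.021 m and angle between weight4's own z axis and vertical below 0.1 rad) or (x of weight5 in the frame of board0 between -0.065 and -0.025 m and y of weight5 in the frame of board0 between -0.022 and 0.022 m and z of weight5 in the frame of board0 between 0.015 and 0.021 m and angle between weight5's own z axis and vertical below 0.1 rad)) and ((x of weight0 in the frame of board0 between 0.025 and 0.065 m and y of weight0 in the frame of board0 between -0.022 and 0.022 m and z of weight0 in the frame of board0 between 0.015 and 0.021 m and angle between weight0's own z axis and vertical below 0.1 rad) or (x of weight1 in the frame of board0 between 0.025 and 0.065 m and y of weight1 in the frame of board0 between -0.022 and 0.022 m and z of weight1 in the frame of board0 between 0.015 and 0.021 m and angle between weight1's own z axis and vertical below 0.1 rad) or (x of weight2 in the frame of board0 between 0.025 and 0.065 m and y of weight2 in the frame of board0 between -0.022 and 0.022 m and z of weight2 in the frame of board0 between 0.015 and 0.021 m and angle between weight2's own z axis and vertical below 0.1 rad) or (x of weight3 in the frame of board0 between 0.025 and 0.065 m and y of weight3 in the frame of board0 between -0.022 and 0.022 m and z of weight3 in the frame of board0 between 0.015 and 0.021 m and angle between weight3's own z axis and vertical below 0.1 rad) or (x of weight4 in the frame of board0 between 0.025 and 0.065 m and y of weight4 in the frame of board0 between -0.022 and 0.022 m and z of weight4 in the frame of board0 between 0.015 and 0.021 m and angle between weight4's own z axis and vertical below 0.1 rad) or (x of weight5 in the frame of board0 between 0.025 and 0.065 m and y of weight5 in the frame of board0 between -0.022 and 0.022 m and z of weight5 in the frame of board0 between 0.015 and 0.021 m and angle between weight5's own z axis and vertical below 0.1 rad)) and ((x of weight0 in the frame of board1 between -0.065 and -0.025 m and y of weight0 in the frame of board1 between -0.022 and 0.022 m and z of weight0 in the frame of board1 between 0.015 and 0.021 m and angle between weight0's own z axis and vertical below 0.1 rad) or (x of weight1 in the frame of board1 between -0.065 and -0.025 m and y of weight1 in the frame of board1 between -0.022 and 0.022 m and z of weight1 in the frame of board1 between 0.015 and 0.021 m and angle between weight1's own z axis and vertical below 0.1 rad) or (x of weight2 in the frame of board1 between -0.065 and -0.025 m and y of weight2 in the frame of board1 between -0.022 and 0.022 m and z of weight2 in the frame of board1 between 0.015 and 0.021 m and angle between weight2's own z axis and vertical below 0.1 rad) or (x of weight3 in the frame of board1 between -0.065 and -0.025 m and y of weight3 in the frame of board1 between -0.022 and 0.022 m and z of weight3 in the frame of board1 between 0.015 and 0.021 m and angle between weight3's own z axis and vertical below 0.1 rad) or (x of weight4 in the frame of board1 between -0.065 and -0.025 m and y of weight4 in the frame of board1 between -0.022 and 0.022 m and z of weight4 in the frame of board1 between 0.015 and 0.021 m and angle between weight4's own z axis and vertical below 0.1 rad) or (x of weight5 in the frame of board1 between -0.065 and -0.025 m and y of weight5 in the frame of board1 between -0.022 and 0.022 m and z of weight5 in the frame of board1 between 0.015 and 0.021 m and angle between weight5's own z axis and vertical below 0.1 rad)) and ((x of weight0 in the frame of board1 between 0.025 and 0.065 m and y of weight0 in the frame of board1 between -0.022 and 0.022 m and z of weight0 in the frame of board1 between 0.015 and 0.021 m and angle between weight0's own z axis and vertical below 0.1 rad) or (x of weight1 in the frame of board1 between 0.025 and 0.065 m and y of weight1 in the frame of board1 between -0.022 and 0.022 m and z of weight1 in the frame of board1 between 0.015 and 0.021 m and angle between weight1's own z axis and vertical below 0.1 rad) or (x of weight2 in the frame of board1 between 0.025 and 0.065 m and y of weight2 in the frame of board1 between -0.022 and 0.022 m and z of weight2 in the frame of board1 between 0.015 and 0.021 m and angle between weight2's own z axis and vertical below 0.1 rad) or (x of weight3 in the frame of board1 between 0.025 and 0.065 m and y of weight3 in the frame of board1 between -0.022 and 0.022 m and z of weight3 in the frame of board1 between 0.015 and 0.021 m and angle between weight3's own z axis and vertical below 0.1 rad) or (x of weight4 in the frame of board1 between 0.025 and 0.065 m and y of weight4 in the frame of board1 between -0.022 and 0.022 m and z of weight4 in the frame of board1 between 0.015 and 0.021 m and angle between weight4's own z axis and vertical below 0.1 rad) or (x of weight5 in the frame of board1 between 0.025 and 0.065 m and y of weight5 in the frame of board1 between -0.022 and 0.022 m and z of weight5 in the frame of board1 between 0.015 and 0.021 m and angle between weight5's own z axis and vertical below 0.1 rad)) and ((x of weight0 in the frame of board2 between -0.065 and -0.025 m and y of weight0 in the frame of board2 between -0.022 and 0.022 m and z of weight0 in the frame of board2 between 0.015 and 0.021 m and angle between weight0's own z axis and vertical below 0.1 rad) or (x of weight1 in the frame of board2 between -0.065 and -0.025 m and y of weight1 in the frame of board2 between -0.022 and 0.022 m and z of weight1 in the frame of board2 between 0.015 and 0.021 m and angle between weight1's own z axis and vertical below 0.1 rad) or (x of weight2 in the frame of board2 between -0.065 and -0.025 m and y of weight2 in the frame of board2 between -0.022 and 0.022 m and z of weight2 in the frame of board2 between 0.015 and 0.021 m and angle between weight2's own z axis and vertical below 0.1 rad) or (x of weight3 in the frame of board2 between -0.065 and -0.025 m and y of weight3 in the frame of board2 between -0.022 and 0.022 m and z of weight3 in the frame of board2 between 0.015 and 0.021 m and angle between weight3's own z axis and vertical below 0.1 rad) or (x of weight4 in the frame of board2 between -0.065 and -0.025 m and y of weight4 in the frame of board2 between -0.022 and 0.022 m and z of weight4 in the frame of board2 between 0.015 and 0.021 m and angle between weight4's own z axis and vertical below 0.1 rad) or (x of weight5 in the frame of board2 between -0.065 and -0.025 m and y of weight5 in the frame of board2 between -0.022 and 0.022 m and z of weight5 in the frame of board2 between 0.015 and 0.021 m and angle between weight5's own z axis and vertical below 0.1 rad)) and ((x of weight0 in the frame of board2 between 0.025 and 0.065 m and y of weight0 in the frame of board2 between -0.022 and 0.022 m and z of weight0 in the frame of board2 between 0.015 and 0.021 m and angle between weight0's own z axis and vertical below 0.1 rad) or (x of weight1 in the frame of board2 between 0.025 and 0.065 m and y of weight1 in the frame of board2 between -0.022 and 0.022 m and z of weight1 in the frame of board2 between 0.015 and 0.021 m and angle between weight1's own z axis and vertical below 0.1 rad) or (x of weight2 in the frame of board2 between 0.025 and 0.065 m and y of weight2 in the frame of board2 between -0.022 and 0.022 m and z of weight2 in the frame of board2 between 0.015 and 0.021 m and angle between weight2's own z axis and vertical below 0.1 rad) or (x of weight3 in the frame of board2 between 0.025 and 0.065 m and y of weight3 in the frame of board2 between -0.022 and 0.022 m and z of weight3 in the frame of board2 between 0.015 and 0.021 m and angle between weight3's own z axis and vertical below 0.1 rad) or (x of weight4 in the frame of board2 between 0.025 and 0.065 m and y of weight4 in the frame of board2 between -0.022 and 0.022 m and z of weight4 in the frame of board2 between 0.015 and 0.021 m and angle between weight4's own z axis and vertical below 0.1 rad) or (x of weight5 in the frame of board2 between 0.025 and 0.065 m and y of weight5 in the frame of board2 between -0.022 and 0.022 m and z of weight5 in the frame of board2 between 0.015 and 0.021 m and angle between weight5's own z axis and vertical below 0.1 rad)) and angle between each of board0, board1, board2's own z axis and vertical below 0.1 rad); the robot touches nothing.
It fails at once if the hammer is pushed more than 4 cm from where it was (distance of hammer from where it was at the start of the episode above 0.04 m).
It fails at once if the spray is pushed more than 4 cm from where it was (distance of spray from where it was at the start of the episode above 0.04 m).
It fails at once if the speaker is pushed more than 4 cm from where it was (distance of speaker from where it was at the start of the episode above 0.04 m).
Of board0, board1, board2 only 2 to 3 are there at a start; the rules pass over those that are not, and their reading is None.
At some moment in a run one of weight0, weight1, weight2, weight3, weight4, weight5, board0, board1, board2 may be knocked a few centimetres aside while the robot is not near it.
It also fails if it takes over 210 s, if anything falls off the work surface, if the arm or the gripper's body presses on something with over 40 N, if the wrist force passes 120 N, or if a joint passes its speed limit or range.

## Working session

There is one attempt and no reset: what is moved stays moved. The work goes in short steps, each a Python script; the robot and the scene stay as the last script left them, time stands still between calls to the robot, and variables do not carry over. Pictures are saved under pics/ and viewed, about 12 in all and at most 16, crops included, and the job is handed in when it is done.

```bash
ls; mkdir -p pics; python3 - <<'E'
from station import ctrl
import cv2,numpy as np
for n in ["scene","side","wrist"]:
    cv2.imwrite(f"pics/{n}0.png",ctrl.snapshot(n)[:,:,::-1])
    m=ctrl.camera_model(n); print(n,{k:np.round(np.array(v),3).tolist() for k,v in m.items()})
s=ctrl.sense(); print({k:np.round(v,3) for k,v in s.items()})
E
```

```text
pics
scene {'fx': 487.865, 'fy': 487.865, 'cx': 317.471, 'cy': 196.487, 'R': [[-0.705, 0.709, -0.01], [0.567, 0.555, -0.609], [-0.426, -0.435, -0.793]], 't': [0.392, -0.207, 1.757]}
side {'fx': 408.69, 'fy': 408.69, 'cx': 314.839, 'cy': 194.446, 'R': [[-0.985, -0.17, 0.011], [-0.117, 0.625, -0.772], [0.124, -0.762, -0.636]], 't': [0.481, 0.16, 1.336]}
wrist {'fx': 358.126, 'fy': 358.126, 'cx': 310.458, 'cy': 202.213, 'tool_from_camera': [[-0.0, -0.947, -0.323, 0.084], [1.0, -0.0, -0.001, 0.001], [0.0, -0.323, 0.947, -0.121], [0.0, 0.0, 0.0, 1.0]]}
{'time': np.float64(0.15), 'qpos': array([ 1.148,  0.351,  1.652, -0.   ,  1.139, -0.085]), 'dq': array([-0.001, -0.002, -0.003,  0.002,  0.001, -0.   ]), 'effort': array([ 0.0000e+00, -5.0626e+01, -2.9150e+01, -0.0000e+00,  3.0000e-03,
        0.0000e+00]), 'tool_pos': array([0.182, 0.519, 0.253]), 'orientation': array([-3.141, -0.   ,  2.804]), 'ft_force': array([-0.476, -0.549, -0.309]), 'wrist_torque': array([ 0.021,  0.014, -0.   ]), 'finger_gap': np.float64(0.998)}
```

View pics/scene0.png

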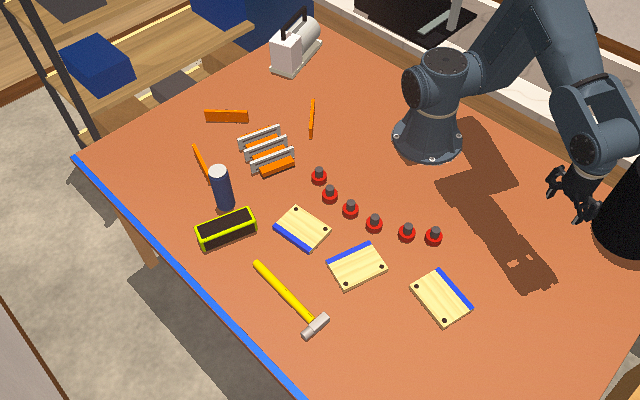

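View pics/side0.png

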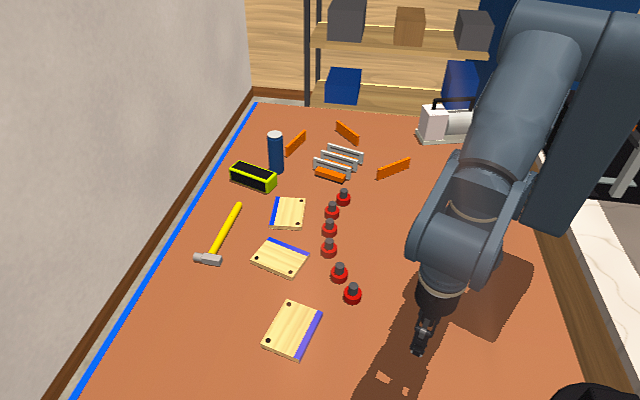

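The scene shows three boards at about (302,228), (357,266) and (441,298). Six weights run from (319,175) to (433,237). The rack with three silver bars is at about (265,150), with orange decoys around it, and the speaker, spray can and hammer are at the left. The side view agrees. Next I'll compute rough positions.

```bash
cat > lib.py <<'E'
import cv2,numpy as np
from station import ctrl
from scipy.spatial.transform import Rotation as Ro
def cam(name):
    m=ctrl.camera_model(name); K=np.array([[m["fx"],0,m["cx"]],[0,m["fy"],m["cy"]],[0,0,1]])
    if name=="wrist":
        s=ctrl.sense(); T=np.eye(4); T[:3,:3]=Ro.from_euler("xyz",s["orientation"]).as_matrix(); T[:3,3]=s["tool_pos"]
        W=T@np.array(m["tool_from_camera"]); return K,W[:3,:3],W[:3,3]
    R=np.array(m["R"]); return K,R.T,-R.T@np.array(m["t"])
def cast(c,pix,z):
    K,R,o=c; p=np.c_[np.reshape(pix,(-1,2)),np.ones(np.size(pix)//2)]
    d=p@np.linalg.inv(K).T@R.T; return (o+d*((z-o[2])/d[:,2])[:,None])[:,:2]
def project(c,X):
    K,R,o=c; p=(np.reshape(X,(-1,3))-o)@R@K.T; return p[:,:2]/p[:,2:]
E
python3 - <<'E'
from lib import *
c=cam("scene")
for n,p,z in [("b",(302,228),.018),("b",(357,266),.018),("b",(441,298),.018),*[("w",q,.05) for q in [(319,171),(330,188),(351,204),(374,218),(407,227),(434,232)]],
 ("rackbars",[(240,138),(280,127),(245,148),(287,139),(250,159),(295,150)],.056),("spray base",(225,207),0),("speaker",[(199,246),(255,231),(195,228),(250,210)],.03),("hammer",[(257,262),(320,318),(304,334),(328,317)],.02),("orange",[(205,117),(248,117),(312,100),(310,136),(195,147),(208,178),(258,172),(294,163)],.03)]:
    print(n,np.round(cast(c,p,z),3).tolist())
E
```

```text
b [[0.589, -0.033]]
b [[0.57, 0.177]]
b [[0.481, 0.411]]
w [[0.408, -0.139]]
w [[0.434, -0.064]]
w [[0.434, 0.027]]
w [[0.424, 0.113]]
w [[0.38, 0.206]]
w [[0.338, 0.274]]
rackbars [[0.496, -0.437], [0.363, -0.377], [0.515, -0.388], [0.386, -0.317], [0.535, -0.337], [0.402, -0.259]]
spray base [[0.699, -0.279]]
speaker [[0.855, -0.2], [0.703, -0.122], [0.825, -0.261], [0.662, -0.193]]
hammer [[0.766, -0.04], [0.76, 0.214], [0.822, 0.215], [0.743, 0.227]]
orange [[0.504, -0.634], [0.393, -0.521], [0.164, -0.418], [0.302, -0.289], [0.62, -0.538], [0.675, -0.393], [0.541, -0.294], [0.43, -0.237]]
```

```bash
cat >> lib.py <<'E'
def look(x,y,h,yaw):
    "camera straight down above (x,y) at height h; yaw = world direction of image right"
    M=np.array(ctrl.camera_model("wrist")["tool_from_camera"]); c,s=np.cos(yaw),np.sin(yaw)
    W=np.eye(4); W[:3,:3]=np.array([[c,s,0],[s,-c,0],[0,0,-1]]); W[:3,3]=x,y,h
    T=W@np.linalg.inv(M); return T[:3,3],Ro.from_matrix(T[:3,:3]).as_euler("xyz")
def snap(name):
    c=cam(name); return c,ctrl.snapshot(name)
def save(n,im): cv2.imwrite(f"pics/{n}.png",im[:,:,::-1])
E
python3 - <<'E'
from lib import *
for (x,y) in [(.50,.2),(.48,-.34)]:
  for h in (.45,.5,.55,.6):
    print(x,y,h,[k for k in range(-6,7) if ctrl.ik(*look(x,y,h,k*np.pi/6)) is not None])
E
```

```text
0.5 0.2 0.45 [-6, -4, -3, -2, -1, 0, 1, 2, 3, 4, 5, 6]
0.5 0.2 0.5 [-6, -4, -3, -2, -1, 0, 1, 2, 3, 4, 5, 6]
0.5 0.2 0.55 [-6, -4, -3, -2, -1, 0, 1, 2, 3, 4, 5, 6]
0.5 0.2 0.6 [-6, -4, -3, -2, -1, 0, 1, 2, 3, 4, 5, 6]
0.48 -0.34 0.45 [-6, -5, -4, -3, -2, -1, 0, 1, 2, 3, 4, 6]
0.48 -0.34 0.5 [-6, -5, -4, -3, -2, -1, 0, 1, 2, 3, 4, 6]
0.48 -0.34 0.55 [-6, -5, -4, -3, -2, -1, 0, 1, 2, 3, 4, 6]
0.48 -0.34 0.6 [-6, -5, -4, -3, -2, -1, 0, 1, 2, 3, 4, 6]
```

```bash
python3 - <<'E'
from lib import *
for i,(x,y) in enumerate([(.50,.16),(.47,-.28)]):
    t=ctrl.sense()["time"]; ctrl.move_to(*look(x,y,.6,-np.pi/2)); 
    c,im=snap("wrist"); save(f"w{i}",im); np.savez(f"pics/w{i}.npz",K=c[0],R=c[1],o=c[2],im=im)
    print(ctrl.sense()["time"]-t, c[2])
a=np.vstack([cv2.imread("pics/w0.png"),cv2.imread("pics/w1.png")]); cv2.imwrite("pics/w01.png",cv2.resize(a,(480,600),interpolation=cv2.INTER_AREA))
E
```

```text
1.8583000000000003 [0.49865307 0.16264607 0.59934651]
1.6749999999999998 [ 0.47037371 -0.27928309  0.60003805]
```

View pics/w0.png

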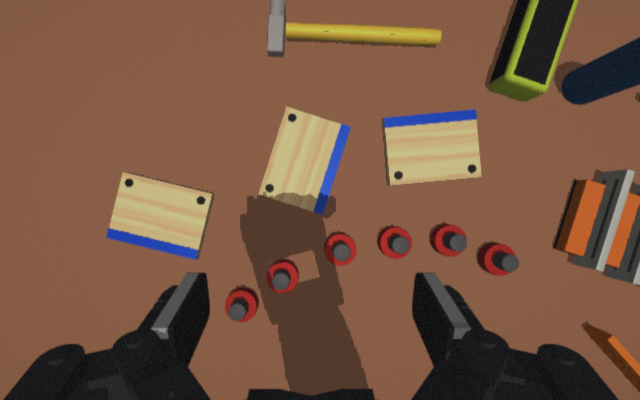

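View pics/w1.png

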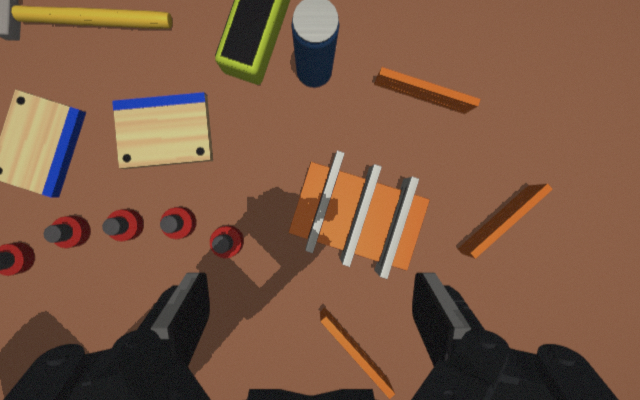

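The wrist view w0 shows the boards at about (160,215), (305,160) and (432,147), with the taped edges facing down, right and up. The six weights run from (240,305) to (500,260). In w1 the rack is at (360,215) with its bars yawed about 20° from vertical. I'll write the detectors and test them on these pictures.

```bash
cat >> lib.py <<'E'
def blobs(mask,amin,k=5):
    mask=cv2.morphologyEx(mask,cv2.MORPH_CLOSE,np.ones((k,k),np.uint8))
    return [x for x in cv2.findContours(mask,cv2.RETR_EXTERNAL,cv2.CHAIN_APPROX_NONE)[0] if cv2.contourArea(x)>amin]
def masks(im):
    h=cv2.cvtColor(im,cv2.COLOR_RGB2HSV)
    red=cv2.inRange(h,(0,190,40),(5,255,255))|cv2.inRange(h,(172,190,40),(180,255,255))
    blue=cv2.inRange(h,(112,150,30),(125,255,255)); wood=cv2.inRange(h,(15,40,45),(30,175,255))
    silver=cv2.inRange(h,(0,0,95),(180,45,255)); return red,blue,wood,silver
def find_boards(c,im):
    red,blue,wood,_=masks(im); out=[]
    if c[0][0,0]<400: red[270:]=blue[270:]=wood[270:]=0
    for b in blobs(wood,1200,9):
        one=cv2.drawContours(np.zeros(im.shape[:2],np.uint8),[b],-1,255,-1)
        near=cv2.dilate(one,np.ones((31,31)))&blue
        if cv2.countNonZero(near)<100: continue
        pts=np.vstack([b.reshape(-1,2),np.argwhere(near)[:,::-1]]).astype(float)
        P=(cast(c,pts,.018)*1000).astype(np.float32)
        box=cv2.boxPoints(cv2.minAreaRect(P))/1000; e=box[1]-box[0]; f=box[2]-box[1]
        L,S=(e,f) if np.hypot(*e)>np.hypot(*f) else (f,e)
        ctr=box.mean(0); tape=cast(c,np.argwhere(near)[:,::-1].astype(float),.018).mean(0)-ctr
        y=S/np.hypot(*S); y=y*np.sign(y@tape)
        # tape top edge against wood sits at fixed place: centre = ctr
        out.append((ctr[0],ctr[1],np.arctan2(-y[0],y[1]),np.hypot(*L),np.hypot(*S)))
    return np.array(sorted(out,key=lambda b:b[1]))
def find_weights(c,im,boards):
    out=[]
    for b in blobs(masks(im)[0],150):
        hull=cv2.convexHull(b).reshape(-1,2).astype(float)
        p,r=cv2.minEnclosingCircle((cast(c,hull,.013)*1000).astype(np.float32)); p=np.array(p)/1000
        q,r2=cv2.minEnclosingCircle((cast(c,hull,.031)*1000).astype(np.float32)); q=np.array(q)/1000
        on=-1
        for i,B in enumerate(boards):
            l=local(B,q)
            if abs(l[0])<.08 and abs(l[1])<.06: on=i
        p=q if on>=0 else p; out.append((p[0],p[1],on,r))
    return np.array(out)
def local(B,p):
    c,s=np.cos(B[2]),np.sin(B[2]); d=np.asarray(p)-B[:2]; return np.array([c*d[0]+s*d[1],-s*d[0]+c*d[1]])
def world(B,l):
    c,s=np.cos(B[2]),np.sin(B[2]); return B[:2]+np.array([c*l[0]-s*l[1],s*l[0]+c*l[1]])
def find_bars(c,im,z=.056):
    out=[]
    for b in blobs(masks(im)[3][:285],150,3):
        P=(cast(c,b.reshape(-1,2).astype(float),z)*1000).astype(np.float32)
        (x,y),wh,_=cv2.minAreaRect(P); bx=cv2.boxPoints(cv2.minAreaRect(P)); e,f=bx[1]-bx[0],bx[2]-bx[1]
        L=e if np.hypot(*e)>np.hypot(*f) else f
        out.append((x/1000,y/1000,np.arctan2(L[1],L[0]),max(wh)/1000,min(wh)/1000))
    return np.array(out)
E
python3 - <<'E'
from lib import *
np.set_printoptions(precision=4,suppress=True)
for n in "w0","w1":
    d=np.load(f"pics/{n}.npz"); c=(d["K"],d["R"],d["o"]); im=d["im"]
    B=find_boards(c,im); print(B); print(find_weights(c,im,B)); print(find_bars(c,im))
c,im=snap("scene"); B=find_boards(c,im); print("scene",B); print(find_weights(c,im,B))
E
```

```text
[[ 0.587  -0.0342 -1.4774  0.154   0.11  ]
 [ 0.5661  0.1731  2.8332  0.1518  0.1098]
 [ 0.477   0.4061  1.3312  0.1543  0.1104]]
[[ 0.3315  0.275  -1.     27.1297]
 [ 0.3772  0.2089 -1.     26.5212]
 [ 0.4066 -0.141  -1.     29.1523]
 [ 0.4213  0.1143 -1.     25.7057]
 [ 0.4336  0.0245 -1.     26.2443]
 [ 0.4376 -0.0623 -1.     26.7725]]
[[ 0.4711 -0.3001 -0.3085  0.1595  0.0126]
 [ 0.766   0.2152 -0.0443  0.0778  0.0233]]
[[ 0.5868 -0.038  -1.4771  0.1545  0.1118]
 [ 0.5651  0.1704  2.8273  0.1525  0.1266]]
[[ 0.376   0.2058 -1.     32.5572]
 [ 0.407  -0.1415 -1.     25.6517]
 [ 0.4241  0.115  -1.     30.2153]
 [ 0.4339  0.0252 -1.     28.5676]
 [ 0.4366 -0.0623 -1.     27.1631]]
[[ 0.4325 -0.4133 -0.3104  0.1595  0.0126]
 [ 0.4513 -0.3566 -0.3075  0.1596  0.0126]
 [ 0.4721 -0.3001 -0.3075  0.1596  0.0126]
 [ 0.7464 -0.2858 -1.5699  0.0699  0.0623]
 [ 0.7513  0.1859  0.001   0.0517  0.0137]]
scene [[ 0.6602 -0.6616  2.3368  1.9559  1.7989]
 [ 0.5871 -0.0015 -1.483   0.2229  0.1166]
 [ 0.5655  0.1446  1.2832  0.1737  0.1663]
 [ 0.4795  0.4078  1.3319  0.1536  0.1174]]
[]
```

```bash
cat >> lib.py <<'E'
from scipy.optimize import linear_sum_assignment
def down(x,y,yaw=None,half=False):
    j1=np.arctan2(y,x)+np.pi/2
    if yaw is None: yaw=j1
    else: yaw=j1+(yaw-j1+np.pi/2)%np.pi-np.pi/2
    return [np.pi,0,(yaw+np.pi)%(2*np.pi)-np.pi]
def overview(x=.50,y=.16):
    ctrl.move_to(*look(x,y,.6,-np.pi/2)); c,im=snap("wrist"); B=find_boards(c,im); return c,im,B,find_weights(c,im,B)
def pick(x,y,z,yaw,opening,lo,hi,up=.2):
    o=down(x,y,yaw); ctrl.move_to([x,y,up],o); ctrl.command_gripper(opening)
    ctrl.move_straight([x,y,z],max_speed=.2); ctrl.command_gripper(0)
    g=ctrl.sense()["finger_gap"]; print("grip gap",round(g,3)); ctrl.move_straight([x,y,up],max_speed=.2)
    g=ctrl.sense()["finger_gap"]
    if not lo<g<hi: raise RuntimeError(f"grip {g}")
SLOTS=[(-.045,0),(.045,0)]
def weight_step(n=1):
    for _ in range(n):
        c,im,B,W=overview(); T=[]
        free=[w[:2] for w in W if w[2]<0]
        for i,b in enumerate(B):
            on=[local(b,w[:2]) for w in W if w[2]==i]; print("board",i,b.round(4),"on",np.round(on,3).tolist())
            T+=[world(b,s) for s in SLOTS if not any(np.hypot(*(l-s))<.03 for l in on)]
        print("free",len(free),"slots",len(T))
        if not T: return
        D=np.hypot(*(np.array(free)[:,None]-np.array(T)[None]).transpose(2,0,1)); i,j=linear_sum_assignment(D)
        k=np.argmin(D[i,j]); (x,y),(u,v)=free[i[k]],T[j[k]]
        pick(x,y,.052,None,.62,.25,.42)
        ctrl.move_to([u,v,.2],down(u,v)); ctrl.move_straight([u,v,.085],max_speed=.2)
        hit=ctrl.move_straight([u,v,.068],max_speed=.03,threshold=6)
        print("hit",hit,round(ctrl.sense()["tool_pos"][2],4)); ctrl.command_gripper(.62)
        ctrl.move_straight([u,v,.2],max_speed=.25); print("t",round(ctrl.sense()["time"],1))
E
python3 - <<'E'
from lib import *
weight_step(1); c,im,B,W=overview(); save("w2",im); print(B.round(4),W.round(4))
E
```

```text
board 0 [ 0.587  -0.0344 -1.478   0.1538  0.1101] on []
board 1 [0.5663 0.1728 2.8339 0.1508 0.11  ] on []
board 2 [0.477  0.406  1.3314 0.1545 0.1105] on []
free 6 slots 6
grip gap 0.304
hit True 0.0711
t 12.5
[[ 0.5871 -0.0344 -1.4791  0.1534  0.1101]
 [ 0.5663  0.173   2.8312  0.1511  0.1098]
 [ 0.4769  0.4061  1.3331  0.1544  0.1105]] [[ 3.76900e-01  2.07400e-01 -1.00000e+00  2.63920e+01]
 [ 4.07300e-01 -1.41000e-01 -1.00000e+00  2.89940e+01]
 [ 4.33300e-01  2.45000e-02 -1.00000e+00  2.60962e+01]
 [ 4.36700e-01 -6.21000e-02 -1.00000e+00  2.77239e+01]
 [ 5.23700e-01  1.86400e-01  1.00000e+00  2.51710e+01]]
```

View pics/w2.png

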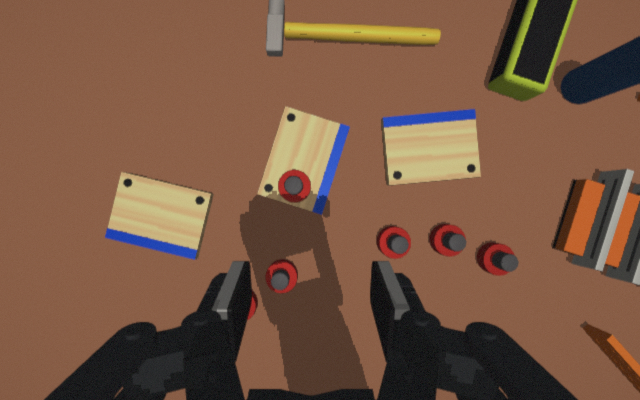

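The first weight stands on board 1 at (294,185), close to its slot. I'll open the gripper in the overview so the fingers hide nothing, then place the rest.

```bash
sed -i 's/    ctrl.move_to(\*look(x,y,.6,-np.pi\/2)); c,im=snap/    ctrl.command_gripper(1.0); ctrl.move_to(*look(x,y,.6,-np.pi\/2)); c,im=snap/' lib.py; python3 - <<'E'
from lib import *
weight_step(5); c,im,B,W=overview(); save("w3",im); print(B.round(4))
for w in W: print(w.round(4), local(B[int(w[2])],w[:2]).round(3) if w[2]>=0 else "")
print(ctrl.sense()["time"])
E
```

```text
board 0 [ 0.587  -0.0346 -1.4767  0.1543  0.1102] on []
board 1 [0.5665 0.1728 2.8327 0.1511 0.1097] on [[0.045, -0.0]]
board 2 [0.4769 0.4061 1.3314 0.1543 0.1103] on []
free 5 slots 5
grip gap 0.305
hit True 0.0711
t 22.2
board 0 [ 0.5869 -0.0343 -1.4775  0.1536  0.1102] on [[-0.045, -0.001]]
board 1 [0.5664 0.1729 2.8338 0.1507 0.1099] on [[0.045, -0.0]]
board 2 [0.477  0.406  1.3324 0.1544 0.1105] on []
free 4 slots 4
grip gap 0.312
hit True 0.0711
t 31.7
board 0 [ 0.587  -0.0343 -1.4805  0.1535  0.1101] on [[-0.045, -0.002]]
board 1 [0.566  0.1729 2.8327 0.1516 0.1101] on [[0.045, 0.0]]
board 2 [0.4769 0.406  1.3312 0.1544 0.1104] on [[-0.044, -0.0]]
free 3 slots 3
grip gap 0.305
hit True 0.0711
t 41.2
board 0 [ 0.5869 -0.0342 -1.4768  0.1535  0.1102] on [[-0.045, -0.001], [0.046, -0.002]]
board 1 [0.5665 0.173  2.8338 0.1511 0.1098] on [[0.045, -0.0]]
board 2 [0.4769 0.4061 1.3307 0.1542 0.1103] on [[-0.044, -0.0]]
free 2 slots 2
grip gap 0.31
hit True 0.0711
t 50.8
board 0 [ 0.5869 -0.0342 -1.475   0.154   0.1102] on [[-0.045, -0.001], [0.045, -0.003]]
board 1 [0.5664 0.1729 2.834  0.1509 0.1098] on [[0.045, 0.0], [-0.045, -0.001]]
board 2 [0.4771 0.4061 1.3312 0.1543 0.1105] on [[-0.045, -0.0]]
free 1 slots 1
grip gap 0.308
hit True 0.0711
t 60.5
[[ 0.587  -0.0343 -1.4789  0.1538  0.1101]
 [ 0.5663  0.1729  2.8316  0.1512  0.1099]
 [ 0.4771  0.4061  1.332   0.1544  0.1106]]
[ 0.4668  0.3626  2.     26.8341] [-0.045 -0.   ]
[ 0.4889  0.4485  2.     27.92  ] [ 0.044 -0.001]
[ 0.5237  0.1865  1.     25.1892] [0.045 0.   ]
[5.81900e-01 1.01000e-02 0.00000e+00 2.65011e+01] [-0.045 -0.001]
[ 0.5888 -0.0797  0.     28.4665] [ 0.045 -0.002]
[ 0.6092  0.1597  1.     26.2943] [-0.045 -0.001]
62.6583
```

View pics/w3.png

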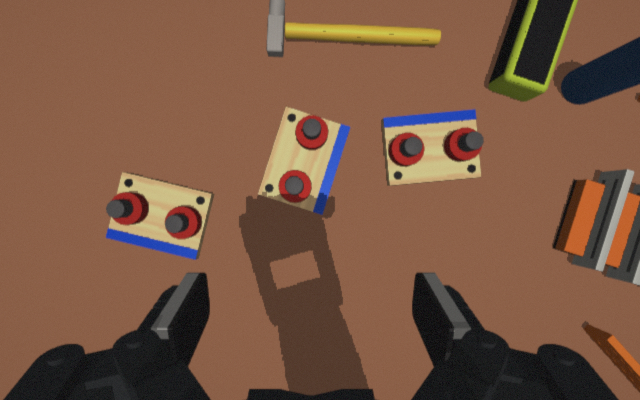

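All six weights read within 3 mm of their slots, and the picture agrees. Now the first bar, for board 0, with a force-guarded press against the taped edge.

```bash
cat >> lib.py <<'E'
def bar_step(bar,B):
    pick(bar[0],bar[1],.053,bar[2],.4,.08,.22,up=.18)
    P=lambda y,z: [*world(B,(0,y)),z]
    o=down(*P(.07,0)[:2],B[2]); ctrl.move_to(P(.07,.18),o); ctrl.move_straight(P(.07,.06),max_speed=.2)
    hit=ctrl.move_straight(P(.07,.044),max_speed=.02,threshold=5); z=ctrl.sense()["tool_pos"][2]; print("bench",hit,round(z,4))
    z+=.001; ctrl.move_straight(P(.07,z),max_speed=.02)
    hit=ctrl.move_straight(P(.055,z),max_speed=.02,threshold=5); y=local(B,ctrl.sense()["tool_pos"][:2])[1]; print("edge",hit,round(y,4))
    ctrl.move_straight(P(y-.0015,z),max_speed=.02); print("F",ctrl.sense()["ft_force"].round(1)); ctrl.move_straight(P(y-.0015,z-.0012),max_speed=.02)
    ctrl.command_gripper(.3); ctrl.move_straight(P(y-.0015,.18),max_speed=.15); print("t",round(ctrl.sense()["time"],1))
E
python3 - <<'E'
from lib import *
c,im,B,W=overview(); B0=B[0]; print(B.round(4))
c,im,_,_=overview(.47,-.28); bars=find_bars(c,im); bars=bars[(bars[:,3]>.15)&(bars[:,3]<.17)]; print(bars.round(4)); np.save("bars.npy",bars)
bar_step(bars[np.argmax(bars[:,1])],B0)
ctrl.command_gripper(1.0); ctrl.move_to(*look(.60,-.035,.4,-np.pi/2)); c,im=snap("wrist"); save("b0",im); print(find_boards(c,im).round(4)); print(find_bars(c,im,.05).round(4)); print(ctrl.sense()["time"])
E
```

```text
[[ 0.5871 -0.0342 -1.4781  0.1537  0.1099]
 [ 0.5664  0.1729  2.8334  0.1514  0.1099]
 [ 0.4769  0.4061  1.3329  0.1543  0.1105]]
[[ 0.4324 -0.4136 -0.3102  0.1595  0.013 ]
 [ 0.4513 -0.3567 -0.3077  0.1596  0.0127]
 [ 0.4719 -0.3002 -0.3067  0.16    0.0126]]
grip gap 0.129
bench True 0.0484
edge True 0.0616
F [ 5.3 -0.1 -2.7]
t 73.8
[[ 0.5867 -0.0361 -1.4769  0.1501  0.1105]
 [ 0.5741  0.1683  2.8317  0.1351  0.1132]]
[[ 0.6469 -0.0273 -1.4772  0.1592  0.0126]
 [ 0.7633  0.1998 -0.0491  0.0655  0.0262]]
75.8417
```

View pics/b0.png

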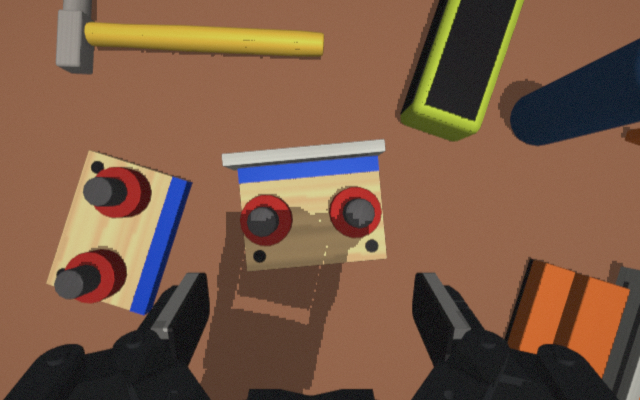

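The bar sits flush along board 0's tape. Measured in the board frame it is at x ≈ -3 mm, y ≈ 60.8 mm and parallel within 0.001 rad. Now the other two.

```bash
python3 - <<'E'
from lib import *
bars=np.load("bars.npy"); bars=bars[np.argsort(-bars[:,1])]
for k in (1,2):
    c,im,B,W=overview(); print(B.round(4)); assert len(B)==3
    bar_step(bars[k],B[k])
for i,b in enumerate(B):
    ctrl.command_gripper(1.0); ctrl.move_to(*look(*world(b,(0,.03)),.4,-np.pi/2)); c,im=snap("wrist"); save(f"f{i}",im); F=find_boards(c,im); S=find_bars(c,im,.05)
    f=F[np.argmin(np.hypot(*(F[:,:2]-b[:2]).T))]; s=S[np.argmin(np.hypot(*(S[:,:2]-world(b,(0,.061))).T))]
    print(i,f.round(4),s.round(4),"bar local",local(f,s[:2]).round(4),"dyaw",round((s[2]-f[2]+1.57)%np.pi-1.57,4),"weights",[local(f,w[:2]).round(3).tolist() for w in find_weights(c,im,F) if np.hypot(*(w[:2]-f[:2]))<.09])
print(ctrl.sense()["time"])
f=np.hstack([cv2.imread(f"pics/f{i}.png") for i in range(3)]); cv2.imwrite("pics/f.png",cv2.resize(np.vstack([f[:,:1280],np.hstack([f[:,1280:],cv2.cvtColor(ctrl.snapshot("scene"),cv2.COLOR_RGB2BGR)])]),(800,500),interpolation=cv2.INTER_AREA))
E
```

```text
[[ 0.5863 -0.0344 -1.4752  0.1536  0.1107]
 [ 0.5664  0.1729  2.8316  0.151   0.1096]
 [ 0.4768  0.4059  1.3349  0.1541  0.1105]]
grip gap 0.127
bench True 0.0484
edge True 0.0619
F [-2.7 -2.5 -4.4]
t 87.7
[[ 0.5861 -0.0344 -1.4754  0.1539  0.1108]
 [ 0.5669  0.1742  2.8322  0.151   0.1097]
 [ 0.477   0.4061  1.3316  0.1542  0.1105]]
grip gap 0.125
bench True 0.0484
edge True 0.0611
F [-4.1  0.5 -3.8]
t 102.5
0 [ 0.589  -0.0359 -1.4788  0.1504  0.1055] [ 0.6458 -0.0274 -1.4778  0.1592  0.015 ] bar local [-0.0033  0.0573] dyaw 0.0009 weights [[-0.048, -0.004], [0.044, -0.005]]
1 [0.5668 0.1741 2.8318 0.1502 0.1097] [ 0.5497  0.1155 -0.308   0.1533  0.0121] bar local [-0.0016  0.061 ] dyaw 0.0018 weights [[0.046, -0.0], [-0.045, -0.001]]
2 [0.4776 0.4079 1.3321 0.1502 0.11  ] [0.4182 0.4214 1.3317 0.1593 0.0126] bar local [-0.001   0.0609] dyaw -0.0004 weights [[-0.048, -0.001], [0.043, -0.002]]
107.3333
```

View pics/f.png

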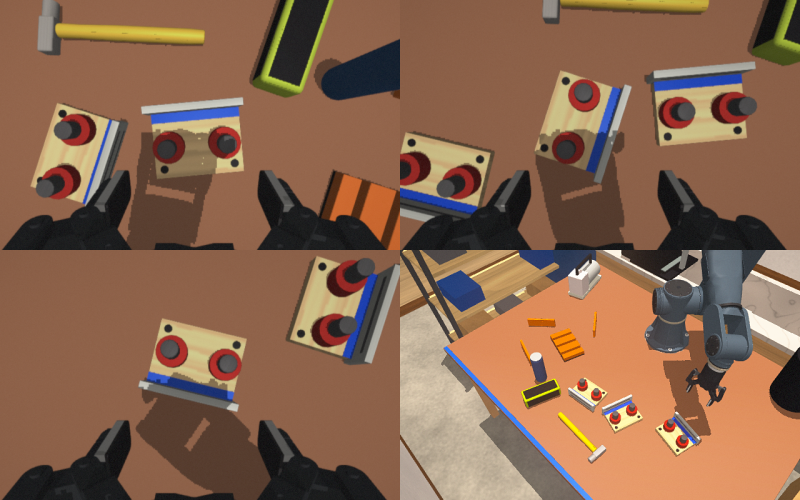

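All three stations look right, with bars flush and weights upright. The last reading for board 0 was disturbed by the arm's shadow (its width came out at 105.5 mm), so I'll re-measure that one with the camera turned before handing in.

```bash
python3 - <<'E'
from lib import *
b=np.array([.5863,-.0344,-1.476])
for h,dy in ((.45,.0),(.4,.06)):
    ctrl.move_to(*look(*world(b,(0,dy)),h,np.pi/2 if dy==0 and ctrl.ik(*look(*world(b,(0,dy)),h,np.pi/2)) is not None else -2.4)); c,im=snap("wrist"); save(f"r{h}",im)
    F=find_boards(c,im); S=find_bars(c,im,.05); f=F[np.argmin(np.hypot(*(F[:,:2]-b[:2]).T))]; s=S[np.argmin(np.hypot(*(S[:,:2]-world(b,(0,.061))).T))]
    print(f.round(4),s.round(4),local(f,s[:2]).round(4),round((s[2]-f[2]+1.57)%np.pi-1.57,4))
c,im,B,W=overview(); print(B.round(4)); print([(int(w[2]),local(B[int(w[2])],w[:2]).round(3).tolist()) for w in W]); print(ctrl.sense()["time"])
E
```

```text
[ 0.5866 -0.0361 -1.478   0.1505  0.1105] [ 0.647  -0.0272 -1.5041  0.1592  0.0159] [-0.0032  0.0609] -0.026
[ 0.5863 -0.0364 -1.4786  0.15    0.1091] [ 0.6476 -0.0273 -1.4776  0.1595  0.0121] [-0.0034  0.0619] 0.001
[[ 0.5861 -0.0346 -1.4766  0.1535  0.111 ]
 [ 0.5668  0.1742  2.8313  0.1507  0.1095]
 [ 0.4778  0.406   1.3244  0.1546  0.111 ]]
[(2, [-0.045, -0.0]), (2, [0.044, -0.002]), (1, [0.045, 0.0]), (0, [-0.045, -0.001]), (0, [0.045, -0.002]), (1, [-0.045, -0.0])]
115.9583
```

```bash
python3 -c "
from station import ctrl
print(ctrl.sign_off())"
```

```text
the job is handed in; nothing more can be done
None
```

I set up all three boards, each with two hold-down weights and a straightedge from the rack pressed against its blue-taped edge. I handed the job in at about 116 s of the 210 s allowed; sign-off gives no verdict.

| | Last measured | Allowed |
|---|---|---|
| Weights, distance from their spots (x = ±45, y = 0 mm) | within about 2 mm | 20 mm in x, 22 mm in y |
| Bar position across the board (standing on edge) | 60.9–61.9 mm | 59.5–63.5 mm |
| Bar centring along the board | within 3.5 mm | 20 mm |
| Bar angle to the board | within 0.002 rad | 0.03 rad |

**Checks that disagreed:** two readings of board 0 are left out of the table.
- **Bar position:** one view gave 57.3 mm. The arm's shadow hid part of the board there (its width read 105.5 mm instead of 110). Two more views gave 60.9 and 61.9 mm.
- **Bar angle:** one of those views gave 0.026 rad, where the bar's side face seems to have been counted in (width 15.9 mm instead of 12). The three other close-ups gave about 0.001 rad.

I saw no object knocked aside during the run. The hammer, spray can and speaker looked undisturbed in the pictures, though I did not measure their positions.

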